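# Seat the juicing cone on the citrus press

## Robot

A 6-joint arm with a two-finger parallel gripper is mounted at the origin on a cart in front of the work surface, level with it; the furniture and walls round the work are solid. World frame = base frame: x ahead of the robot, y to its left, z up, the work surface at z = 0. Lengths are in m, angles in rad, forces in N, time in s.
With the tool pointing down it reaches from about 0.35 to 0.975 m from the base axis. Payload 4.9 kg.
Tool frame: the origin (TCP) lies at the very end of the fingers, on their centre line; the grasp point (between the pads) lies 19 mm behind it; z points along the fingers, y is the line along which they close (so a half turn about z gives the same grasp; the last joint's range is limited). The gripper opens to 85 mm and grips with 20 to 120 N. Pads are 22 mm wide; open, the fingers measure 114 mm over their backs; the gripper's body (76 mm by 85 mm) begins 54 mm behind the grasp point. The pads swing forward as they close: fully open they stand 13 mm farther back than shut.
Start: joints at [-1.289, 0.053, 1.613, -0, 1.476, -0.119], TCP at [0.244, -0.575, 0.231] pointing down, gripper open.
Joint ranges: [-3.01, 3.01], [-1.01, 2.22], [0.06, 2.58], [-1.02, 4.17], [0.09, 2.62], [-3.14, 3.14]. Speed limits (rad/s): [2.57, 2.57, 3.14, 3.14, 3.14, 3.14].

## Interface

Orientations are given as a rotation vector (axis times angle).
In Python, from station import get_obs, get_image, get_calibration, finish_job gives the robot as it stands.
- The arm moves only by the tool servo_tool, never from a script. Its argument "increments" is a list of rows, each a list of 5 numbers: the opening, from 0 (shut) to 1 (fully open), then the shift along the tool's x, y, z in mm, then the turn about the tool's z in degrees. In form: [[jaw, tx, ty, tz, spin], ...]. A call has 1 to 12 rows; each row shifts and turns the commanded pose from where the row before left it, along the tool's axes as they then stand; what a row does not reach is not made up. A row lasts 1/8 s, in which the tool goes at most 62.5 mm and 10.7 degrees, less where a joint would pass 70% of its speed; a pose out of reach is approached as far as the arm can. A call is refused whole if a number of a shift passes 62.5 or a number of a turn 10.7, either way. A call with a gripper value outside its range is refused whole. The fingers move at their own pace and stop on an object; "force" is the grip in N (left out, the last holds). Time passes only in rows, so rows that do not move let the fingers close. It gives the time, the measured TCP pose, the force, the opening and the grip force at its end, in the units of the state.
- get_obs(): the state, without advancing time (a new reading comes with each control period).
- get_image(name): name is "scene" or "top"; returns the picture (384x512x3 uint8, red, green, blue); there is no depth.
- get_calibration(name): a dict with "fx", "fy", "cx", "cy" (pixels), "R" (3x3) and "t" (3): a world point X has camera coordinates R X + t. Camera axes: x right, y down, z forward; pixel columns grow to the right and rows downward; lengths in m; the calibration is good to about 2 mm. A picture is of the moment at which its call begins. get_calibration takes no time and is no camera call.
- finish_job(): hands the job in; it is judged then, once.
The state is a dict: "t": time; "q": joint angles; "dq": joint speeds; "effort": joint torques, N m; "tool_pos": TCP position; "tool_rot": TCP orientation; "contact_force": force on the tool from outside, world axes, zero at the start; "wrist_torque": the same for the moment, N m; "opening": finger opening in m; "grip_force": force on a finger pad.
Only numpy, scipy, OpenCV 4.12 (cv2) and the standard library are available. Lean on these libraries where they do the work, as an engineer would, in place of code of your own. Each camera call takes 0.05 s, during which the arm holds its last target. There are 200 camera calls.

## Task

The juicing cone of the citrus press has been left sitting loosely on the tip of the drive spindle. Turn it by its scraper arms until it drops over the spindle's hidden drive lugs, then push it straight down until it is fully home. Be gentle (never push on the cone with more than 40 N), and leave the other things where they stand.

Things in the scene. Friction and masses are not known exactly. Their poses are not given: they have to be found in the camera images.
- press: citrus press fixed on the worktop: round white housing, steel juice dish on top (rim 216 mm wide outside, 205 mm inside, rim top 90 mm and floor 64 mm above the worktop), spout at its own +y. Origin: centre of its underside on the worktop; z up. The vertical drive spindle rises from the dish's middle on this z axis
- spindle_nose (a point): top centre of the steel drive spindle, 156 mm above the worktop (27 mm thick, tapered nose). Three drive lugs 120 degrees apart reach 24 mm from its axis, tops 125 mm above the worktop; below them sprung catch balls. It does not turn by hand. Which way its lugs stand differs every time, is NOT told by any axes here, and the cone hides them
- seat (a point): centre of the flat stop collar round the foot of the spindle, 85 mm above the worktop; the cone's origin is at this point when the cone is fully home. z up
- cone: loose white ribbed juicing cone, about 220 g: a sleeve closed at the top, bore 30 mm. Origin: centre of its lower end, which at first rests on the lugs, 40 mm too high; z up. 92 mm wide 22 mm above the origin, 58 mm wide at 74 mm. Three slots 120 degrees apart (one at its own +x), 15 mm wide, open below, let the lugs in when lined up within 0.18 rad; it then falls 15 mm onto the catch balls
- cone_top (a point): centre of the cone's flat top (32 mm wide), 90 mm above its origin. Once it has dropped over the lugs it must be pushed down here another 25 mm, past a click that takes roughly 6 to 12 N, then against about 5 N of friction, until it stops on the collar
- cone_arm (a point): top edge of the scraper arm along the cone's own +x, 75 mm from its axis, 34 mm above the cone's origin; a like arm points to -x. Each is a flat upright plate 8 mm thick, from 30 to 92 mm from the axis and from 12 mm below to 34 mm above the origin. Pushing it sideways turns the cone; once the lugs are in, it turns no further
- small_glass: bystander: a small clear drinking glass, 49 mm wide and 62 mm tall, standing below the juice spout. Origin: centre of its underside
- mug: bystander: a white mug, 88 x 127 x 95 mm. Origin: centre of its underside
- onion: bystander: an onion, about 75 mm across. Origin: centre of its underside
- tin: bystander: a printed tin with a yellow lid, 57 mm wide and 72 mm tall. Origin: centre of its underside
- timer: bystander: a round kitchen timer, white with a red top, 61 mm wide and 46 mm tall. Origin: centre of its underside

How it is judged:
On the way, in this order (a step that is already met when the one before it is completed fails the run):
1. the cone has been turned until it has dropped over the drive lugs (at least 8 mm below its starting height) (z of cone in the frame of seat below 0.032 m), for 0.1 s.
2. the cone has been pushed fully home (its lower end within 3 mm of the stop collar) (z of cone in the frame of seat between -0.004 and 0.003 m and horizontal distance between cone and seat below 0.004 m), for 0.1 s.
At the end, for the whole second after the job is handed in: The cone is fully home on the spindle: its lower end within 3 mm of the stop collar, centred within 4 mm, upright within 0.08 rad, and at rest (all of step 2 and angle between the z axis of cone and the z axis of seat, either way round below 0.08 rad and linear speed of cone below 0.02 m/s and angular speed of cone below 0.2 rad/s); the robot touches nothing.
It fails at once if the cone is pushed by the robot with more than 40 N (contact force between the arm and cone above 40 N).
It fails at once if the fingers push or squeeze the cone with more than 40 N (contact force between the fingers and cone above 40 N).
It fails at once if a bystander (glass, mug, onion, tin or timer) is shifted by more than 30 mm (distance of any of small_glass, mug, onion, tin, timer from where it was at the start of the episode above 0.03 m).
It also fails if it takes over 48 s, if anything falls off the work surface, if the arm or the gripper's body presses on something with over 40 N, if the wrist force passes 120 N, or if a joint passes its speed limit or range.

## Working session

There is one attempt and no reset: what is moved stays moved. The work goes in short steps, Python scripts to look and compute and a tool call to move; the robot and the scene stay as the last step left them, time stands still between calls to the robot, and variables do not carry over. Pictures are saved under pics/ and viewed, at most 11 in all, crops included, and the job is handed in when it is done.

Besides the shell and the picture viewer there is one more tool, called after "Request:" as name(argument=value, ...), one argument or row to a line, values as JSON. servo_tool: Moves the arm, as the interface text tells. Its arguments: {"type":"object","properties":{"increments":{"type":"array"},"force":{"type":"number"}},"required":["increments"]}

```bash
mkdir -p pics
python3 - <<'E'
from station import *
import cv2,numpy as np
for n in("scene","top"):
    cv2.imwrite(f"pics/{n}0.png",get_image(n)[:,:,::-1]); c=get_calibration(n); print(n,{k:np.round(v,4).tolist() for k,v in c.items()})
o=get_obs();print(o['t'],o['tool_pos'],o['tool_rot'],o['opening'])
E
```

```text
scene {'fx': 362.2442, 'fy': 362.2442, 'cx': 253.9227, 'cy': 192.6563, 'R': [[0.974, 0.2262, -0.0108], [0.1698, -0.7607, -0.6265], [-0.1499, 0.6083, -0.7794]], 't': [-0.5222, 0.0975, 1.3198]}
top {'fx': 444.1061, 'fy': 444.1061, 'cx': 257.0199, 'cy': 196.4382, 'R': [[-0.0213, -0.9998, -0.0021], [-0.997, 0.0214, -0.0746], [0.0746, 0.0005, -0.9972]], 't': [0.129, 0.5073, 1.2627]}
0.1 [ 0.24367312 -0.57491981  0.230171  ] [-3.07686848e+00 -6.24964784e-01  2.03974998e-04] 0.08493030668402705
```

View pics/scene0.png

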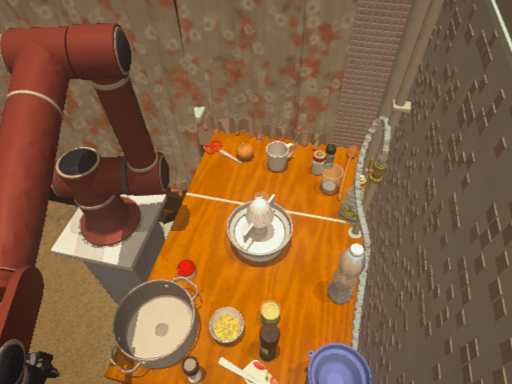

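View pics/top0.png

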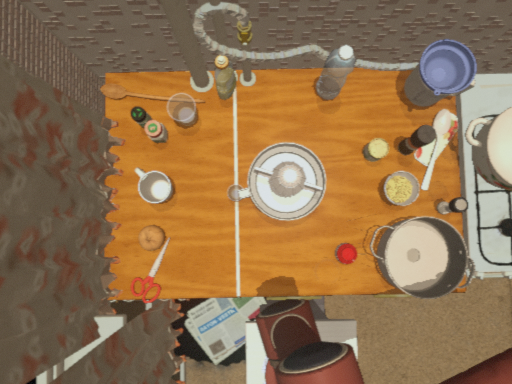

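The press is near (287,181) in the top picture, arms running roughly left-right, spout to the left with the glass under it at about (237,193). I'll zoom both views.

Run:
```python
import cv2,numpy as np
a=cv2.imread("pics/top0.png")[136:226,227:337];b=cv2.imread("pics/scene0.png")[180:270,210:310]
a=cv2.resize(a,None,fx=5,fy=5,interpolation=cv2.INTER_CUBIC);b=cv2.resize(b,None,fx=5,fy=5,interpolation=cv2.INTER_CUBIC)
for k in range(0,550,50):
  for im in(a,b):
    cv2.line(im,(k,0),(k,6),(0,0,255),1);cv2.line(im,(0,k),(6,k),(0,0,255),1)
cv2.imwrite("pics/topz.png",a);cv2.imwrite("pics/scenez.png",b)
```

```text
(no output)
```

View pics/topz.png

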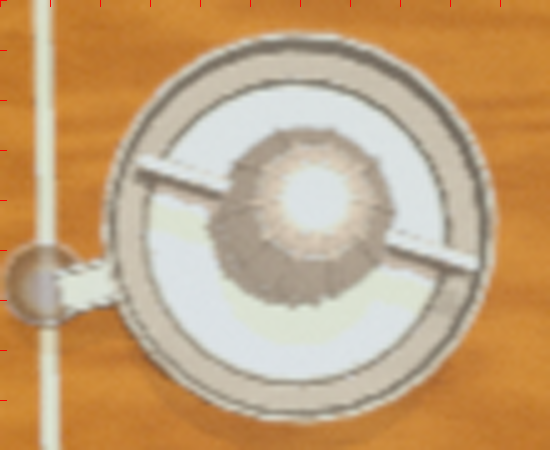

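View pics/scenez.png

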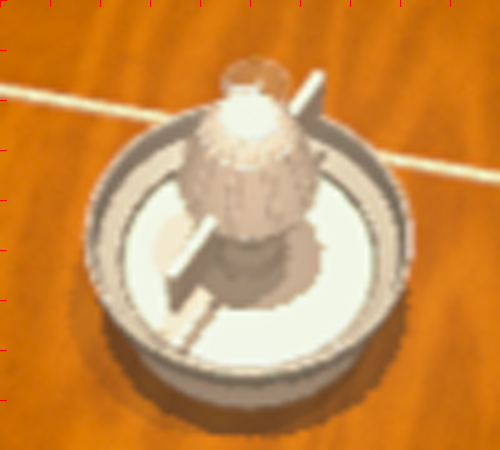

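```bash
cat > h.py <<'E'
from station import *
import numpy as np
def ray(n,u,v,z):
    c=get_calibration(n);R=np.array(c['R']);t=np.array(c['t']);C=-R.T@t
    d=R.T@[(u-c['cx'])/c['fx'],(v-c['cy'])/c['fy'],1];return C+d*(z-C[2])/d[2]
def proj(n,X):
    c=get_calibration(n);p=np.array(c['R'])@X+np.array(c['t']);return c['cx']+c['fx']*p[0]/p[2],c['cy']+c['fy']*p[1]/p[2]
E
python3 - <<'E'
from h import *
f=lambda x,y,z:ray("top",227+(x+.5)/5-.5,136+(y+.5)/5-.5,z)
g=lambda x,y,z:ray("scene",210+(x+.5)/5-.5,180+(y+.5)/5-.5,z)
print("rim top",f(299,227,.09)); 
print("rim w",f(101,227,.09)-f(497,227,.09),f(299,32,.09)-f(299,422,.09))
print("conetop",f(315,198,.215),g(248,118,.215))
a,b=f(139,161,.159),f(474,265,.159);print("arm",a,b,(a+b)/2,np.linalg.norm(a-b),np.degrees(np.arctan2(*(a-b)[1::-1])))
a,b=g(170,270,.159),g(320,74,.159);print("arm",a,b,(a+b)/2,np.linalg.norm(a-b),np.degrees(np.arctan2(*(a-b)[1::-1])))
print("scene rim",g(249,240,.09)," glass",f(42,285,.062), "timer",ray("top",347,254,.04))
from scipy.spatial.transform import Rotation as R
o=get_obs();print(R.from_rotvec(o['tool_rot']).as_matrix().round(3))
E
```

```text
rim top [0.54517823 0.03690076 0.09      ]
rim w [0.00465481 0.21636725 0.        ] [ 0.21425827 -0.00561837  0.        ]
conetop [0.54574934 0.03702502 0.215     ] [0.54743301 0.03157453 0.215     ]
arm [0.57373981 0.12322947 0.159     ] [ 0.5161047  -0.04800008  0.159     ] [0.54492226 0.0376147  0.159     ] 0.1806692083305925 71.39699267901847
arm [ 0.51739988 -0.04905497  0.159     ] [0.57626314 0.11832702 0.159     ] [0.54683151 0.03463603 0.159     ] 0.17743058877013138 -109.37525477563267
scene rim [0.54929847 0.0265376  0.09      ]  glass [0.51875469 0.17931563 0.062     ] timer [ 0.3407194  -0.13129167  0.04      ]
[[ 0.921  0.39  -0.001]
 [ 0.39  -0.921  0.002]
 [ 0.    -0.002 -1.   ]]
```

The axis is at (0.545, 0.037). The arms lie at 71.4° and 251.4°, and the sizes match (rim 216 mm, arm span about 181 mm). I'll push the near arm counter-clockwise with shut fingers, starting from a point at about 228°.

Request:
servo_tool(
  increments=[
    [0,20,-18,-30,0],
    [0,38,-36,-10,0],
    [0,40,-37,0,0],
    [0,40,-37,0,0],
    [0,40,-37,0,0],
    [0,40,-37,0,0],
    [0,40,-37,0,0],
    [0,40,-37,0,0],
    [0,40,-37,0,0],
    [0,40,-37,0,0],
    [0,38,-35,0,0],
    [0,25,-23,0,0],
  ],
)

```text
t: 1.6
tool_pos: [0.4909, -0.0255, 0.2708]
tool_rot: [-3.078, -0.628, 0.001]
contact_force: [0.7, -1.4, 0.1]
opening: 0.0001
grip_force: 0.0
```

Request:
servo_tool(
  increments=[
    [0,0,0,0,9],
    [0,0,0,0,9],
    [0,0,0,0,9],
    [0,0,0,0,9],
    [0,0,0,0,9],
    [0,0,0,0,9],
    [0,0,0,0,9],
    [0,0,0,0,2],
    [0,0,0,0,0],
  ],
)

```text
t: 2.72
tool_pos: [0.4906, -0.0277, 0.271]
tool_rot: [2.933, -1.124, -0.001]
contact_force: [0.1, -0.8, -1.4]
opening: 0.0004
grip_force: 0.0
```

```bash
cat >> h.py <<'E'
from scipy.spatial.transform import Rotation as Ro
A=np.array([.5452,.037])
def yaw(o):
    m=Ro.from_rotvec(o['tool_rot']).as_matrix();return np.degrees(np.arctan2(m[1,0],m[0,0]))
def st(goal=None):
    o=get_obs();p=o['tool_pos'];d=p[:2]-A
    print('t',o['t'],'p',p.round(4),'yaw',yaw(o).round(2),'r',np.hypot(*d).round(4),'phi',np.degrees(np.arctan2(d[1],d[0])).round(1)%360,'F',np.round(o['contact_force'],2),'q6',round(o['q'][5],2),'op',round(o['opening'],4))
    if goal is not None:
        e=np.array(goal[:2])-p[:2];y=np.radians(yaw(o))
        print('tool dx,dy,dz',1e3*(e@[np.cos(y),np.sin(y)]),1e3*(e@[np.sin(y),-np.cos(y)]),1e3*(p[2]-goal[2]))
E
python3 -c "
from h import *
f=np.radians(228);st([A[0]+.078*np.cos(f),A[1]+.078*np.sin(f),.135])"
```

```text
t 2.725 p [ 0.4906 -0.0277  0.271 ] yaw -41.94 r 0.0847 phi 229.8 F [ 0.14 -0.75 -1.39] q6 2.09 op 0.0004
tool dx,dy,dz -2.689275095006491 -6.646570014825541 136.01927048637785
```

Request:
servo_tool(
  increments=[
    [0,-3,-7,30,0],
    [0,0,0,40,0],
    [0,0,0,35,0],
    [0,0,0,25,0],
    [0,0,0,6,0],
    [0,0,0,0,0],
  ],
)

```text
t: 3.48
tool_pos: [0.4934, -0.0206, 0.1357]
tool_rot: [-2.933, 1.126, -0.0]
contact_force: [0.1, -0.1, 0.8]
opening: 0.0
grip_force: 0.0
```

Run:
```python
from h import *
import cv2
st()
s=get_image("scene");cv2.imwrite("pics/s1.png",s[:,:,::-1])
b=cv2.resize(s[150:280,190:330,::-1],None,fx=4,fy=4,interpolation=cv2.INTER_CUBIC)
a=cv2.resize(get_image("top")[130:260,220:360,::-1],None,fx=4,fy=4,interpolation=cv2.INTER_CUBIC)
cv2.imwrite("pics/c1.png",cv2.resize(np.hstack([b,a]),(800,372)))
```

```text
t 3.475 p [ 0.4934 -0.0206  0.1357] yaw -42.0 r 0.0775 phi 228.0 F [ 0.09 -0.06  0.83] q6 2.11 op 0.0
```

View pics/c1.png

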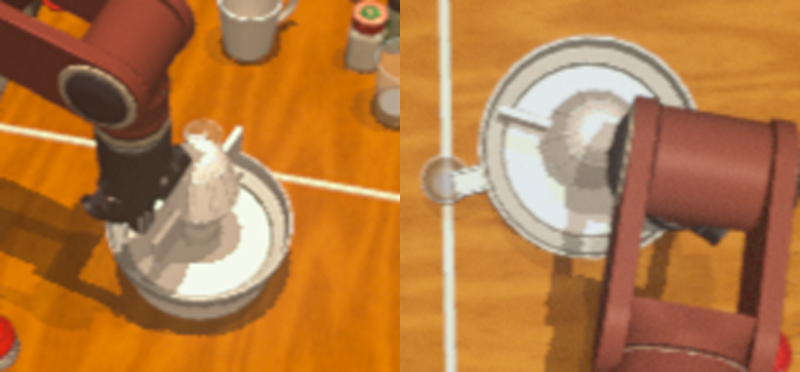

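The shut fingers stand beside the near arm without touching, and the far arm's end shows at crop (505,115) in the top view. I'll push counter-clockwise along the arc.

Request:
servo_tool(
  increments=[
    [0,5.4,-0.2,0,-4],
    [0,5.4,-0.2,0,-4],
    [0,5.4,-0.2,0,-4],
    [0,5.4,-0.2,0,-4],
    [0,5.4,-0.2,0,-4],
    [0,0,0,0,0],
  ],
)

```text
t: 4.32
tool_pos: [0.5171, -0.035, 0.1368]
tool_rot: [3.083, -0.601, 0.004]
contact_force: [-0.4, -0.3, -0.6]
opening: 0.0002
grip_force: 0.0
```

```bash
cat >> h.py <<'E'
import cv2
def look(k):
    st(); s=get_image("scene");t=get_image("top")
    cv2.imwrite(f"pics/s{k}.png",s[:,:,::-1]);cv2.imwrite(f"pics/t{k}.png",t[:,:,::-1])
E
python3 -c "
from h import *
look(2)
a=cv2.imread('pics/s1.png',0)[192:216,248:275];b=cv2.imread('pics/s2.png',0)
r=cv2.matchTemplate(b[180:230,238:285],a,cv2.TM_CCOEFF_NORMED);print(cv2.minMaxLoc(r),'zero at (10,12)')"
```

```text
t 4.325 p [ 0.5171 -0.035   0.1368] yaw -22.08 r 0.0773 phi 248.7 F [-0.37 -0.26 -0.62] q6 1.74 op 0.0002
(-0.26559266448020935, 0.7885130643844604, (20, 5), (12, 13)) zero at (10,12)
```

Request:
servo_tool(
  increments=[
    [0,5.4,-0.2,0,-4],
    [0,5.4,-0.2,0,-4],
    [0,5.4,-0.2,0,-4],
    [0,0,0,0,0],
  ],
)

```text
t: 4.92
tool_pos: [0.5318, -0.0392, 0.1357]
tool_rot: [-3.129, 0.277, -0.001]
contact_force: [0.5, 0.1, -0.2]
opening: -0.0001
grip_force: 0.0
```

```bash
python3 -c "
from h import *
look(3)
x=[cv2.resize(cv2.imread(f'pics/{n}.png')[r:r+75,c:c+100],(400,300),interpolation=cv2.INTER_CUBIC) for n,r,c in (('s1',180,210),('s3',180,210),('t1' if 0 else 'top0',140,237),('t3',140,237))]
cv2.imwrite('pics/c3.png',np.vstack([np.hstack(x[:2]),np.hstack(x[2:])]))"
```

```text
t 4.925 p [ 0.5318 -0.0392  0.1357] yaw -10.11 r 0.0773 phi 260.0 F [ 0.47  0.13 -0.24] q6 1.53 op -0.0001
```

View pics/c3.png

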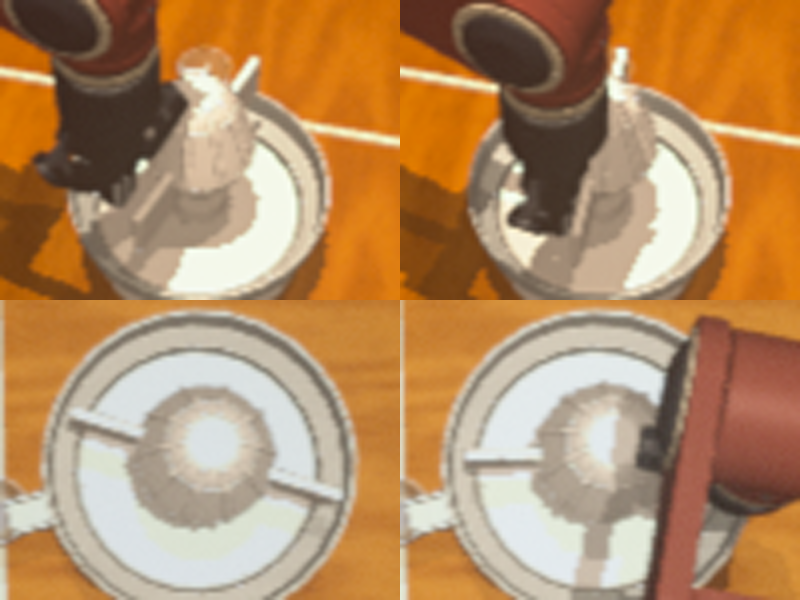

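Cone turned about 20°, following the fingers, and still high (lower edge at crop (620,190) as before). Continuing.

Request:
servo_tool(
  increments=[
    [0,5.4,-0.2,0,-4],
    [0,5.4,-0.2,0,-4],
    [0,5.4,-0.2,0,-4],
    [0,0,0,0,0],
  ],
)

```text
t: 5.52
tool_pos: [0.5477, -0.0402, 0.1354]
tool_rot: [-3.141, -0.051, -0.0]
contact_force: [0.3, 1.1, -0.9]
opening: -0.0001
grip_force: 0.0
```

```bash
cat >> h.py <<'E'
def drop(k,ref=3):
    look(k);a=cv2.imread(f'pics/s{ref}.png',0);b=cv2.imread(f'pics/s{k}.png',0)
    for (x,y,w,h) in ((262,203,14,26),(255,215,20,16)):
        r=cv2.matchTemplate(b[y-6:y+h+6,x-3:x+w+3],a[y:y+h,x:x+w],cv2.TM_CCOEFF_NORMED);_,m,_,l=cv2.minMaxLoc(r);print('shift',l[0]-3,l[1]-6,round(m,2))
E
python3 -c "
from h import *
drop(4)"
```

```text
t 5.525 p [ 0.5477 -0.0402  0.1354] yaw 1.88 r 0.0772 phi 271.9 F [ 0.29  1.13 -0.88] q6 1.33 op -0.0001
shift 1 0 0.47
shift 3 4 0.82
```

Request:
servo_tool(
  increments=[
    [0,4,-0.1,0,-3],
    [0,4,-0.1,0,-3],
    [0,4,-0.1,0,-3],
    [0,0,0,0,0],
  ],
)

```text
t: 6.12
tool_pos: [0.5595, -0.0389, 0.1353]
tool_rot: [-3.127, -0.298, 0.0]
contact_force: [-0.1, -0.2, 0.5]
opening: -0.0001
grip_force: 0.0
```

```bash
python3 -c "
from h import *
drop(5);drop(5,4)
x=[cv2.resize(cv2.imread(f'pics/{n}.png')[r:r+75,c:c+100],(400,300),interpolation=cv2.INTER_CUBIC) for n,r,c in (('s3',180,220),('s5',180,220),('t3',140,237),('t5',140,237))]
cv2.imwrite('pics/c5.png',np.vstack([np.hstack(x[:2]),np.hstack(x[2:])]))"
```

```text
t 6.125 p [ 0.5595 -0.0389  0.1353] yaw 10.88 r 0.0772 phi 280.7 F [-0.06 -0.16  0.46] q6 1.18 op -0.0001
shift -3 -1 0.54
shift 1 1 0.64
t 6.225 p [ 0.5594 -0.0389  0.1353] yaw 10.89 r 0.0772 phi 280.6 F [-0.27 -0.54  0.27] q6 1.18 op 0.0
shift 3 2 0.85
shift 3 3 0.88
```

View pics/c5.png

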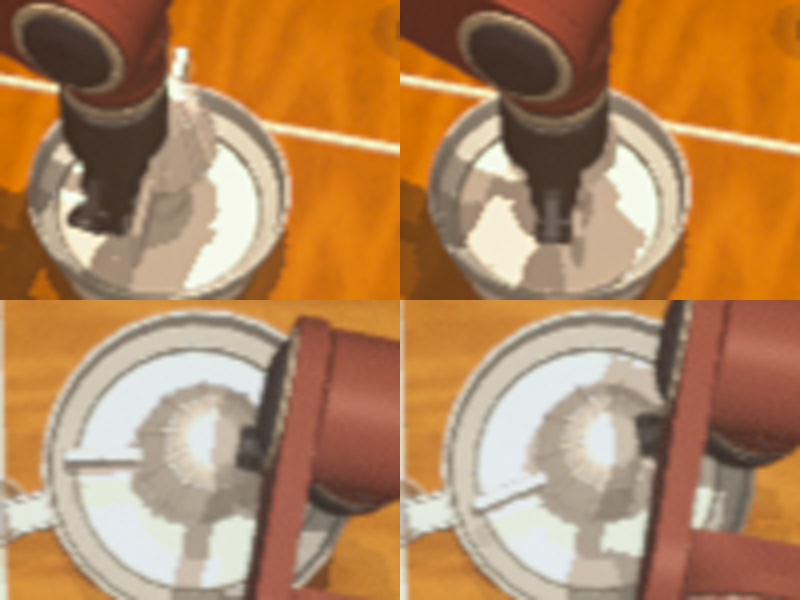

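The hand now hides the cone in the scene view. In the top view the far arm has followed, its end now at crop (475,507), about 40° turned. I'll go on in small steps watching the force.

Request:
servo_tool(
  increments=[
    [0,4,-0.1,0,-3],
    [0,4,-0.1,0,-3],
    [0,4,-0.1,0,-3],
    [0,0,0,0,0],
  ],
)

```text
t: 6.82
tool_pos: [0.5711, -0.0357, 0.1352]
tool_rot: [-3.094, -0.543, 0.0]
contact_force: [0.5, -0.5, -0.1]
opening: 0.0004
grip_force: 0.0
```

Request:
servo_tool(
  increments=[
    [0,4,-0.1,0,-3],
    [0,4,-0.1,0,-3],
    [0,0,0,0,0],
  ],
)

```text
t: 7.2
tool_pos: [0.5785, -0.0326, 0.1353]
tool_rot: [3.062, 0.704, 0.0]
contact_force: [-0.4, -0.3, 0.1]
opening: 0.0002
grip_force: 0.0
```

```bash
python3 -c "
from h import *
look(6)
x=[cv2.resize(cv2.imread(f'pics/{n}.png')[r:r+75,c:c+100],(400,300),interpolation=cv2.INTER_CUBIC) for n,r,c in (('s6',180,220),('t6',140,237))]
cv2.imwrite('pics/c6.png',np.hstack(x))"
```

```text
t 7.2 p [ 0.5785 -0.0326  0.1353] yaw 25.88 r 0.0772 phi 295.6 F [-0.35 -0.32  0.15] q6 0.93 op 0.0002
```

View pics/c6.png

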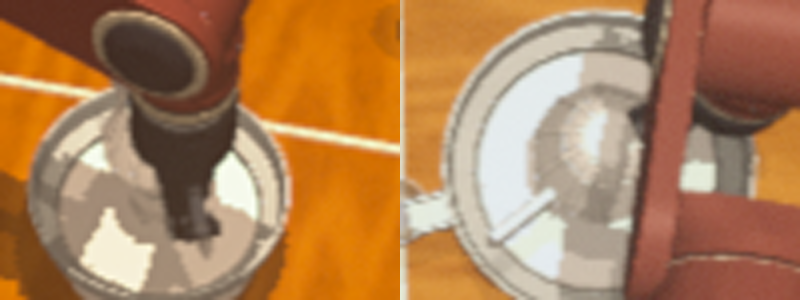

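Still turning freely: the far arm's end is at crop (495,238), about 55° turned. Continuing.

Request:
servo_tool(
  increments=[
    [0,4,-0.1,0,-3],
    [0,4,-0.1,0,-3],
    [0,4,-0.1,0,-3],
    [0,0,0,0,0],
  ],
)

```text
t: 7.8
tool_pos: [0.5889, -0.0265, 0.1353]
tool_rot: [2.997, 0.942, 0.0]
contact_force: [-0.4, -0.7, 0.4]
opening: 0.0003
grip_force: 0.0
```

Request:
servo_tool(
  increments=[
    [0,4,-0.1,0,-3],
    [0,4,-0.1,0,-3],
    [0,4,-0.1,0,-3],
    [0,0,0,0,0],
  ],
)

```text
t: 8.3
tool_pos: [0.598, -0.0194, 0.1353]
tool_rot: [2.914, 1.173, -0.001]
contact_force: [-0.0, -1.7, -0.2]
opening: -0.0002
grip_force: 0.7
```

```bash
python3 -c "
from h import *
look(7)
x=[cv2.resize(cv2.imread(f'pics/{n}.png')[r:r+75,c:c+100],(400,300),interpolation=cv2.INTER_CUBIC) for n,r,c in (('s7',180,220),('t7',140,237))]
cv2.imwrite('pics/c7.png',np.hstack(x))"
```

```text
t 8.3 p [ 0.598  -0.0194  0.1353] yaw 43.87 r 0.0772 phi 313.1 F [-0.03 -1.69 -0.22] q6 0.65 op -0.0002
```

Request:
servo_tool(
  increments=[
    [0,2.7,0,0,-2],
    [0,2.7,0,0,-2],
    [0,0,0,0,0],
  ],
)

```text
t: 8.78
tool_pos: [0.6012, -0.0166, 0.1351]
tool_rot: [2.868, 1.277, -0.006]
contact_force: [-3.9, -6.7, 0.1]
opening: 0.0001
grip_force: 3.7
```

Request:
servo_tool(
  increments=[
    [0,2.7,0,0,-2],
    [0,2.7,0,0,-2],
    [0,0,0,0,0],
  ],
)

```text
t: 9.15
tool_pos: [0.6035, -0.0148, 0.1347]
tool_rot: [2.82, 1.375, -0.014]
contact_force: [-7.6, -13.3, 1.8]
opening: -0.0004
grip_force: 7.7
```

```bash
python3 -c "
from h import *
look(8)
x=[cv2.resize(cv2.imread(f'pics/{n}.png')[r:r+75,c:c+100],(400,300),interpolation=cv2.INTER_CUBIC) for n,r,c in (('s7',180,220),('t7',140,237),('s8',180,220),('t8',140,237))]
cv2.imwrite('pics/c8.png',np.vstack([np.hstack(x[:2]),np.hstack(x[2:])]))"
```

```text
t 9.15 p [ 0.6035 -0.0148  0.1347] yaw 51.99 r 0.078 phi 318.4 F [ -7.61 -13.29   1.78] q6 0.52 op -0.0004
```

View pics/c8.png

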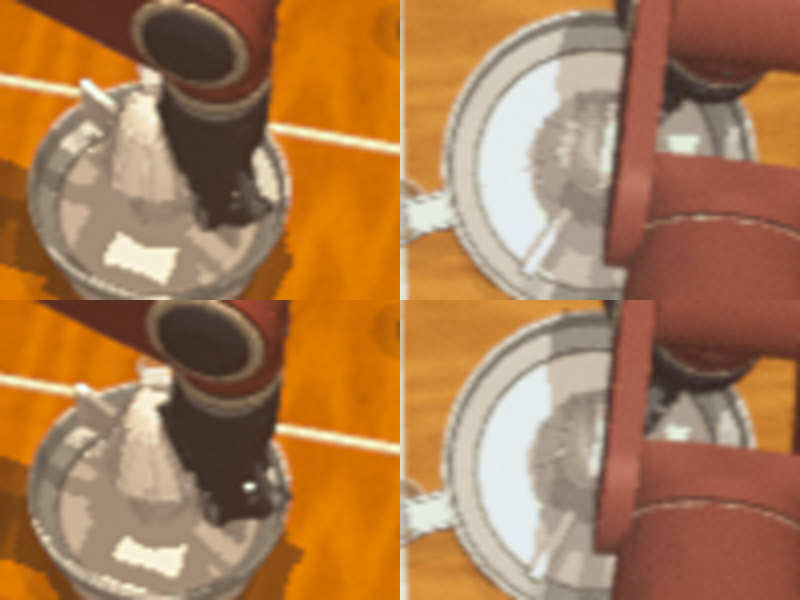

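Force has risen to 15 N at a hard stop and the cone looks lower, so the lugs are in. I'll back off, rise and move above the cone.

Request:
servo_tool(
  increments=[
    [0,-8,0,0,0],
    [0,-6,0,0,0],
    [0,0,0,-30,0],
    [0,0,0,-50,0],
    [0,0,0,-40,0],
    [0,5,-20,-10,0],
    [0,9,-33,0,0],
    [0,5,-25,0,0],
    [0,0,0,0,0],
  ],
)

```text
t: 10.38
tool_pos: [0.5455, 0.0429, 0.2639]
tool_rot: [-2.821, -1.38, 0.002]
contact_force: [0.3, 0.1, -0.4]
opening: 0.0001
grip_force: 0.0
```

```bash
python3 -c "
from h import *
st([A[0],A[1],.203]);look(9)
x=[cv2.resize(cv2.imread(f'pics/{n}.png')[r:r+75,c:c+100],(400,300),interpolation=cv2.INTER_CUBIC) for n,r,c in (('scene0',180,210),('top0',140,237),('s9',180,210),('t9',140,237))]
cv2.imwrite('pics/c9.png',np.vstack([np.hstack(x[:2]),np.hstack(x[2:])]))"
```

```text
t 10.375 p [0.5455 0.0429 0.2639] yaw 52.13 r 0.0059 phi 87.5 F [ 0.3   0.1  -0.38] q6 0.6 op 0.0001
tool dx,dy,dz -4.811477245696871 3.4087827407552607 60.90591629072095
t 10.375 p [0.5455 0.0429 0.2639] yaw 52.13 r 0.0059 phi 87.5 F [ 0.3   0.1  -0.38] q6 0.6 op 0.0001
```

View pics/c9.png

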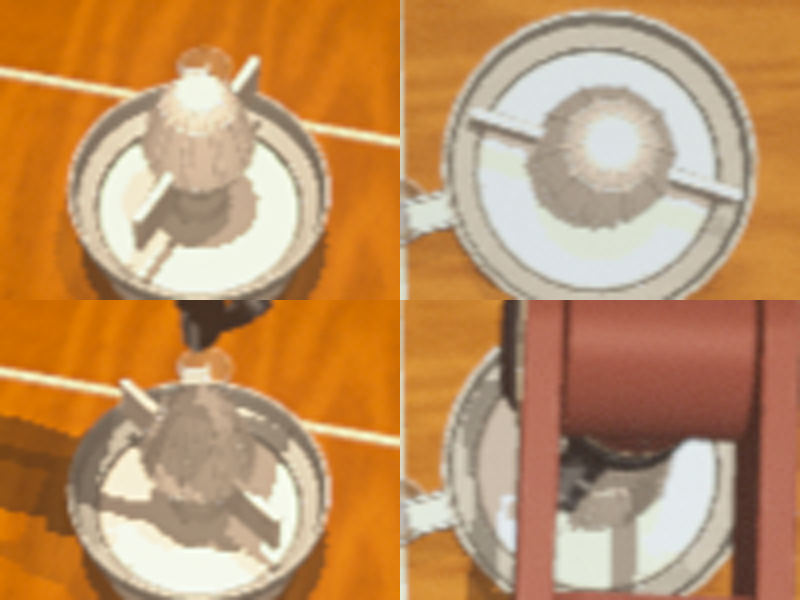

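The cone's lower edge went from row 192 to 203 (2.7 px), which matches the 15 mm drop. Next is centring and pushing down.

Request:
servo_tool(
  increments=[
    [0,-4.8,3.4,25,0],
    [0,0,0,22,0],
    [0,0,0,10,0],
    [0,0,0,4,0],
    [0,0,0,2,0],
    [0,0,0,0,0],
  ],
)

```text
t: 11.22
tool_pos: [0.5473, 0.035, 0.203]
tool_rot: [2.824, 1.376, 0.002]
contact_force: [0.4, 0.6, -0.3]
opening: 0.0002
grip_force: 0.0
```

Request:
servo_tool(
  increments=[
    [0,0,0,2,0],
    [0,0,0,2,0],
    [0,0,0,0,0],
  ],
)

```text
t: 11.6
tool_pos: [0.5471, 0.035, 0.1986]
tool_rot: [2.824, 1.376, 0.001]
contact_force: [0.4, 0.2, 0.6]
opening: 0.0002
grip_force: 0.5
```

Request:
servo_tool(
  increments=[
    [0,-0.5,2.5,2,0],
    [0,0,0,2,0],
    [0,0,0,0,0],
  ],
)

```text
t: 11.98
tool_pos: [0.5504, 0.0329, 0.1974]
tool_rot: [2.822, 1.375, 0.007]
contact_force: [0.1, 0.2, 9.3]
opening: -0.0003
grip_force: 4.4
```

Request:
servo_tool(
  increments=[
    [0,0,0,1.5,0],
    [0,0,0,1.5,0],
    [0,0,0,1.5,0],
    [0,0,0,0,0],
  ],
)

```text
t: 12.48
tool_pos: [0.5497, 0.033, 0.1916]
tool_rot: [2.823, 1.375, 0.004]
contact_force: [0.3, 1.0, 5.0]
opening: 0.0002
grip_force: 2.7
```

The click is past, at 9 N. Continuing down against friction.

Request:
servo_tool(
  increments=[
    [0,0,0,2,0],
    [0,0,0,2,0],
    [0,0,0,2,0],
    [0,0,0,2,0],
    [0,0,0,2,0],
    [0,0,0,2,0],
    [0,0,0,0,0],
  ],
)

```text
t: 13.35
tool_pos: [0.5495, 0.033, 0.1792]
tool_rot: [2.823, 1.376, 0.004]
contact_force: [0.1, -0.3, 5.1]
opening: -0.0005
grip_force: 2.7
```

Request:
servo_tool(
  increments=[
    [0,0,0,1.5,0],
    [0,0,0,1.5,0],
    [0,0,0,1,0],
    [0,0,0,0,0],
  ],
)

```text
t: 13.85
tool_pos: [0.5493, 0.0332, 0.1755]
tool_rot: [2.824, 1.376, 0.003]
contact_force: [-2.4, 0.5, 7.6]
opening: 0.0
grip_force: 3.7
```

Request:
servo_tool(
  increments=[
    [0,0,0,1.5,0],
    [0,0,0,0,0],
  ],
)

```text
t: 14.1
tool_pos: [0.5496, 0.0333, 0.1755]
tool_rot: [2.823, 1.376, 0.004]
contact_force: [-4.2, 0.7, 12.9]
opening: 0.0001
grip_force: 6.2
```

Request:
servo_tool(
  increments=[
    [0,0,0,1.5,0],
    [0,0,0,0,0],
  ],
)

```text
t: 14.35
tool_pos: [0.5499, 0.0333, 0.1755]
tool_rot: [2.823, 1.376, 0.005]
contact_force: [-6.2, 1.6, 17.8]
opening: -0.0003
grip_force: 8.7
```

It has stopped hard at z = 0.1755; the home position puts the cone's top at 0.175. Retreating and checking.

Request:
servo_tool(
  increments=[
    [0,0,0,-6,0],
    [0,0,0,-30,0],
    [0,0,0,-50,0],
    [0,-40,30,-20,0],
    [0,-60,0,0,0],
    [0,-60,0,0,0],
    [0,-40,0,0,0],
    [0,0,0,0,0],
    [0,0,0,0,0],
  ],
)

```text
t: 15.48
tool_pos: [0.4489, -0.1427, 0.2763]
tool_rot: [-2.823, -1.376, 0.0]
contact_force: [-0.3, -0.3, -0.1]
opening: 0.0
grip_force: 0.0
```

```bash
python3 -c "
from h import *
look(10)
x=[cv2.resize(cv2.imread(f'pics/{n}.png')[r:r+75,c:c+100],(400,300),interpolation=cv2.INTER_CUBIC) for n,r,c in (('s9',180,210),('s10',180,210),('t10',140,237))]
x.append(cv2.resize(cv2.imread('pics/s10.png'),(400,300)))
cv2.imwrite('pics/c10.png',np.vstack([np.hstack(x[:2]),np.hstack(x[2:])]))"
```

```text
t 15.475 p [ 0.4489 -0.1427  0.2763] yaw 51.95 r 0.2038 phi 241.8 F [-0.3  -0.33 -0.09] q6 0.2 op 0.0
```

View pics/c10.png

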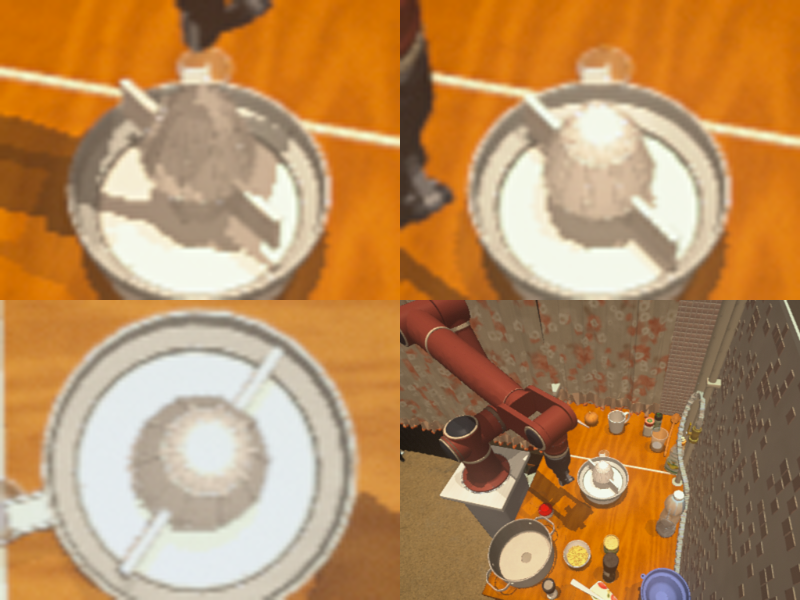

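The cone sits fully down and upright, its lower edge at row 220 against 203 before the push, a shift that fits the last 25 mm. The robot is clear and the glass stands where it was.

```bash
python3 -c "
from station import *
print(finish_job())"
```

```text
the job is handed in; nothing more can be done
None
```

The cone was turned until it dropped over the drive lugs, then pushed down to the stop collar; the highest force I read was about 19 N, the bystanders in view look undisturbed, and the job was handed in at about 15.6 s (no verdict was returned).

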